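# Rinse the dripper's paper filter: brewing heat, gentle flow, hold the tap lever

### The arm

A 6-joint arm with a two-finger parallel gripper is mounted at the origin on the work surface. World frame = base frame: x ahead of the robot, y to its left, z up, the work surface at z = 0. Lengths are in m, angles in degrees, forces in N, time in s.
With the tool pointing down it reaches from about 0.3 to 0.875 m from the base axis. Payload 4.2 kg.
Tool frame: the origin (TCP) lies between the finger pads; the fingertips stand 8 mm ahead of it and the grasp point (between the pads) lies 11 mm behind it; z points along the fingers, y is the line along which they close (so a half turn about z gives the same grasp; the last joint's range is limited). The gripper opens to 85 mm and grips with 20 to 120 N. Pads are 22 mm wide; open, the fingers measure 114 mm over their backs; the gripper's body (76 mm by 85 mm) begins 54 mm behind the grasp point. The pads swing forward as they close: fully open they stand 13 mm farther back than shut.
Start: joints at [-75.229, 18.312, 89.639, -0, 72.044, -1.146], TCP at [0.158, -0.553, 0.214] pointing down, gripper open.
Joint ranges: [-177.97, 177.97], [-48.28, 115.42], [12.27, 149.76], [-77.06, 257.06], [2.81, 150.46], [-146.56, 146.56]. Speed limits (degrees/s): [147.25, 147.25, 180, 180, 180, 180].

### API

Orientations are given as a 3x3 rotation matrix whose columns are the frame's x, y, z axes.
In Python, from cell import * gives the robot as it stands.
- The arm moves only by the tool move_arm, never from a script. Its argument "steps" is a list that holds one entry, the list of rows, each a list of 5 numbers: the shift along the tool's x, y, z in mm, then the turn about the tool's z in degrees, then the finger opening in mm, from 0 to 85.4. In form: [[[tx, ty, tz, roll, jaw], ...]]. A call has 1 to 12 rows; each row shifts and turns the commanded pose from where the row before left it, along the tool's axes as they then stand; what a row does not reach is not made up. A row lasts 1/12 s, in which the tool goes at most 41.7 mm and 7.16 degrees, less where a joint would pass 70% of its speed; a pose out of reach is approached as far as the arm can. A call is refused whole if a number of a shift passes 41.7 or a number of a turn 7.16, either way. A call with a gripper value outside its range is refused whole. The fingers move at their own pace and stop on an object; "newtons" is the grip in N (left out, the last holds). Time passes only in rows, so rows that do not move let the fingers close. It gives the time, the measured TCP pose, the force, the opening and the grip force at its end, in the units of the state.
- sense(): the state, without advancing time (a new reading comes with each control period).
- get_image(name): name is "scene" or "top"; returns a dict with "image" (480x640x3 uint8, red, green, blue), "K" (3x3 intrinsics, pixels), "rvec" (rotation vector, rad) and "tvec" (3), from world to camera coordinates, as OpenCV has them. Camera axes: x right, y down, z forward; pixel columns grow to the right and rows downward; lengths in m; the calibration is good to about 2 mm. A picture is of the moment at which its call begins. There is no depth.
- hand_in(): hands the job in; it is judged then, once.
The state is a dict: "time_s": time; "joint_pos": joint angles; "qvel": joint speeds; "joint_efforts": joint torques, N m; "position": TCP position; "eef_rot": TCP orientation; "wrist_force": force on the tool from outside, world axes, zero at the start; "moment": the same for the moment, N m; "gripper_width": opening from 0.0 (shut) to 1.0 (fully open); "grip_force": force on a finger pad.
Only numpy, scipy, OpenCV 4.12 (cv2) and the standard library are available. Lean on these libraries where they do the work, as an engineer would, in place of code of your own. Each camera call takes 0.05 s, during which the arm holds its last target. There are 200 camera calls.

### The job

Rinse the paper filter that stands ready under the hot-water dispenser: turn the dispenser's temperature dial so that its pointer stands at the diamond-shaped brewing mark and let go of it, then press the paddle of the tap lever down with the fingertips until the lever lies level (half its travel, a gentle flow; never push on towards full flow) and keep it there for at least three seconds. The tap springs shut when let go, so the program must finish while still holding the lever level; do not open the tap before the dial is set, and leave the cup, the dripper and everything else on the table where they stand.

Things in the scene. Friction and masses are not known exactly. Their poses are not given: they have to be found in the camera images.
- dispenser: hot-water dispenser, fixed: aluminium body 160 mm wide (y), head overhanging a black drip tray in front, clear tank behind. Origin on the table under it; x runs from its front (tray, lever paddle; robot side) back to the tank, y to its left, z up. It covers x -135 to +163 mm; its flat top deck is 228 mm above the table and carries the tap lever in front and the temperature dial behind it
- dial (a joint): temperature dial, rad, 0 to 2.5 between stops, growing clockwise from above; friction 0.035 N m, stays where left. At value v the pointer (white line on one half of the grip bar) is v clockwise from the dispenser's +y. White marks on the plate round it: short ticks at 0, 0.5, 1.0, 1.5, 2.5 and the 11 mm diamond at 2.0, second to last clockwise. Starts between 0.6 and 1.4
- dial_grip (a point): point on the dial's axis, 45 mm behind the dispenser's origin, 263 mm above the table. The dial: a round skirt 54 mm wide whose flat top is 240 mm above the table (keep the fingertips above it), and on it an upright grip bar 52 mm long, 12 mm thick, its top 267 mm above the table. The point turns with the dial: y along the bar to the pointer end, z up
- tap (a joint): angle of the tap lever, rad: 0 at rest (paddle end 0.22 rad up, shut), 0.22 level (half travel, gentle flow), 0.44 at the stop (full flow). Sprung upwards: pushing down on the paddle takes about 4 N to start, 7 N at level, 10 N at the stop. Pivot across y, 30 mm in front of the dispenser's origin, 252 mm up, between black cheeks; at level the arm's top is flush with the cheeks' tops (257 mm)
- lever: black tap lever on the deck's front: an arm 24 mm wide, 10 mm thick, and at its front end the finger paddle, 42 mm long, 44 mm wide, 12 mm thick, rubber pad on top. Origin on the pivot; the body's z is up and x parallel to the dispenser's only at joint 0 (the arm itself then rises 0.22 rad to the front)
- paddle_top (a point): middle of the paddle's upper face, where the fingertips press: 110 mm from the pivot. At rest 282 mm above the table, 136 mm in front of the dispenser's origin; at level 258 mm and 140 mm (24 mm lower)
- spout (a point): lower end of the water spout under the head, 68 mm in front of the dispenser's origin, 171 mm above the table
- cup: white ceramic cup, 80 mm wide, 70 mm high, standing on the drip tray under the spout; origin under its middle, z up
- dripper: white ceramic filter cone with its paper filter, on the cup's rim: flange 100 mm wide, 60 mm high in all, small handle at the side; origin in the middle of the flange's underside, z up
- syrup: tall amber glass bottle, 68 mm wide, 245 mm high, standing left of the dispenser; origin under its middle. Leave alone
- jar: round clip-top glass jar of sugar cubes, 86 mm wide, 94 mm high, right of the dispenser; origin under its middle. Leave alone
- mug: blue mug, 82 mm wide, 92 mm high, at the front left of the dispenser; origin under its middle. Leave alone
- spoon: steel spoon with a wooden handle, 140 mm long, lying at the front right of the dispenser. Leave alone
- jug: small steel milk jug, 72 mm wide, 80 mm high, right of the dispenser's tank; origin under its middle. Leave alone

How it is judged:
By the outcome, as a careful person would: the job done as asked, in the order asked, and still so for the second after the job is handed in, while the arm keeps its last pose, push and grip.
It also fails if it takes over 48 s, if anything falls off the work surface, if the arm or the gripper's body presses on something with over 40 N, if the wrist force passes 120 N, or if a joint passes its speed limit or range.

## Working session

There is one attempt and no reset: what is moved stays moved. The work goes in short steps, Python scripts to look and compute and a tool call to move; the robot and the scene stay as the last step left them, time stands still between calls to the robot, and variables do not carry over. Pictures are saved under pics/ and viewed, at most 10 in all, crops included, and the job is handed in when it is done.

Besides the shell and the picture viewer there is one more tool, called after ">>>" by a JSON object that holds its "api" and its "payload". move_arm: Moves the arm, as the interface text tells. Its arguments: {"type":"object","properties":{"steps":{"type":"array","items":{"type":"array","items":{"type":"array","items":{"type":"number"}}}},"newtons":{"type":"number"}},"required":["steps"]}

```bash
mkdir -p pics
cat > h.py <<'E'
from cell import *
import numpy as np, cv2
def cam(n):
    d=get_image(n); R=cv2.Rodrigues(np.array(d["rvec"],float))[0]; return d["image"],np.array(d["K"]),R,np.array(d["tvec"],float).ravel()
def plane(c,uv,z):
    _,K,R,t=c; o=-R.T@t; out=[]
    for u,v in np.atleast_2d(uv):
        d=R.T@np.linalg.inv(K)@[u,v,1]; out.append(o+d*(z-o[2])/d[2])
    return np.array(out)
def proj(c,p):
    _,K,R,t=c; return cv2.projectPoints(np.atleast_2d(np.array(p,float)),cv2.Rodrigues(R)[0],t,K,None)[0].reshape(-1,2)
def save(n,im): cv2.imwrite("pics/"+n,im[:,:,::-1])
E
python3 - <<'E'
from h import *
s=sense();print(s)
for n in("scene","top"):
    c=cam(n);save(n+"0.png",c[0]);print(n,-c[2].T@c[3],c[2][2])
E
```

```text
{'time_s': 0.0, 'joint_pos': array([-7.52298906e+01,  1.83516625e+01,  8.97069398e+01, -3.19194331e-04,
        7.20435257e+01, -1.14662999e+00]), 'qvel': array([ 0.01846258,  0.05023538,  0.01568456,  0.02221824, -0.00488939,
        0.02424333]), 'joint_efforts': array([ 2.00228649e-03, -4.15519738e+01, -2.34163105e+01,  2.17781489e-04,
        8.27336538e-03,  1.56115283e-05]), 'position': array([ 0.15755031, -0.55246465,  0.21287845]), 'eef_rot': array([[ 9.61660764e-01,  2.74241434e-01, -4.59549623e-04],
       [ 2.74241818e-01, -9.61659222e-01,  1.72221918e-03],
       [ 3.03737253e-05, -1.78221833e-03, -9.99998411e-01]]), 'wrist_force': array([-0.15300016,  0.29647041, -0.12141646]), 'moment': array([0.02347029, 0.02327282, 0.01910324]), 'grip_force': 0.0, 'gripper_width': 0.9958927616742569}
scene [0.37932064 0.51436249 0.94054454] [ 0.21068727 -0.5234037  -0.82562669]
top [0.50218022 0.0274168  1.008378  ] [ 0.08488151  0.01454924 -0.99628482]
```

View pics/scene0.png

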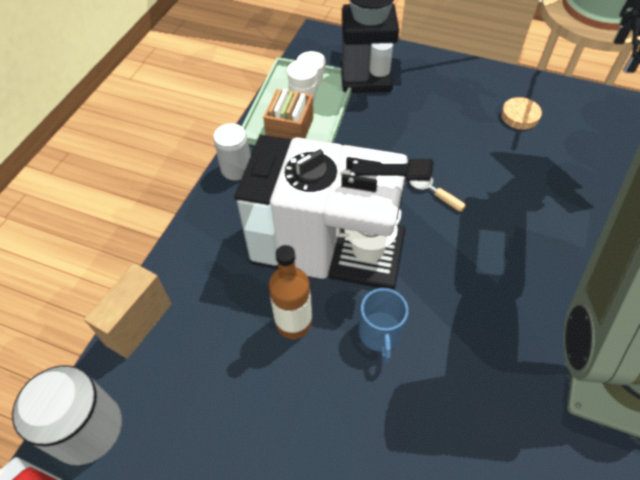

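View pics/top0.png

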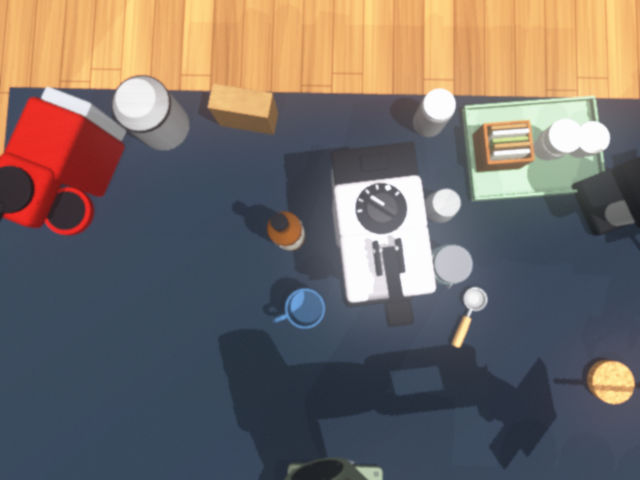

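The scene view shows the dispenser with its lever pointing towards the robot. In the top view the dial is at about (381,208), the diamond near (388,187) and the paddle near (398,312). Next I'll measure the dial and lever.

Run:
```python
from h import *
c=cam("top");im=c[0]
crop=im[140:340,300:460];save("crop.png",cv2.resize(crop,None,fx=3,fy=3,interpolation=cv2.INTER_CUBIC))
g=cv2.cvtColor(im,cv2.COLOR_RGB2GRAY); hsv=cv2.cvtColor(im,cv2.COLOR_RGB2HSV)
w=((g>170)&(hsv[:,:,1]<40)).astype(np.uint8); m=np.zeros_like(w); m[165:310,325:442]=w[165:310,325:442]
n,l,st,ce=cv2.connectedComponentsWithStats(m)
for i in range(1,n):
    if st[i,4]>2: print(st[i],ce[i].round(1),plane(c,ce[i],.230).round(4))
b=(l==1+np.argmax(st[1:,4])).astype(np.uint8)
cn=max(cv2.findContours(b,0,2)[0],key=cv2.contourArea);h=cv2.convexHull(cn)
bx=cv2.boxPoints(cv2.minAreaRect(h));print(bx,plane(c,bx,.228).round(4))
# dial hole
inv=((b==0)*1).astype(np.uint8); inv[:172]=0
n,l,st,ce=cv2.connectedComponentsWithStats(inv)
for i in range(1,n):
    if 200<st[i,4]<5000:
        k=max(cv2.findContours((l==i).astype(np.uint8),0,2)[0],key=cv2.contourArea)
        print("hole",st[i],ce[i],cv2.minEnclosingCircle(k),cv2.fitEllipse(k),plane(c,cv2.fitEllipse(k)[0],.229))
```

```text
[ 334  175  102  127 7362] [384.6 242.3] [[ 0.5748 -0.073   0.23  ]]
[376 185   3   4  11] [376.9 186.6] [[ 0.6746 -0.058   0.23  ]]
[366 190   3   4   9] [367.  191.3] [[ 0.6657 -0.0404  0.23  ]]
[432 190  10  26 185] [437.5 202.1] [[ 0.6489 -0.1661  0.23  ]]
[371 196  14  10  61] [377.4 200.3] [[ 0.6499 -0.0592  0.23  ]]
[359 199   4   3   7] [360.3 199.9] [[ 0.65   -0.0287  0.23  ]]
[357 209   5   3  12] [359.1 210.2] [[ 0.6312 -0.0269  0.23  ]]
[435 250   7  28 142] [438.6 263.3] [[ 0.54   -0.1683  0.23  ]]
[[332.7539  185.03078]
 [422.35388 173.83076]
 [437.1231  291.98462]
 [347.52313 303.18463]] [[ 0.6762  0.0211  0.228 ]
 [ 0.7001 -0.1394  0.228 ]
 [ 0.4896 -0.1663  0.228 ]
 [ 0.4662 -0.0096  0.228 ]]
hole [ 356  183   51   51 1998] [380.54104104 208.47547548] ((380.7671203613281, 207.89041137695312), 25.553922653198242) ((380.5045166015625, 208.5561065673828), (48.42058181762695, 50.97947311401367), 107.23397064208984) [[ 0.63524022 -0.06506095  0.229     ]]
hole [372 241  11  35 224] [377.03125    258.42857143] ((377.0, 258.0), 17.262775421142578) ((377.0841979980469, 258.92633056640625), (7.296909809112549, 38.987571716308594), 172.7230682373047) [[ 0.5451371  -0.06019825  0.229     ]]
```

View pics/crop.png

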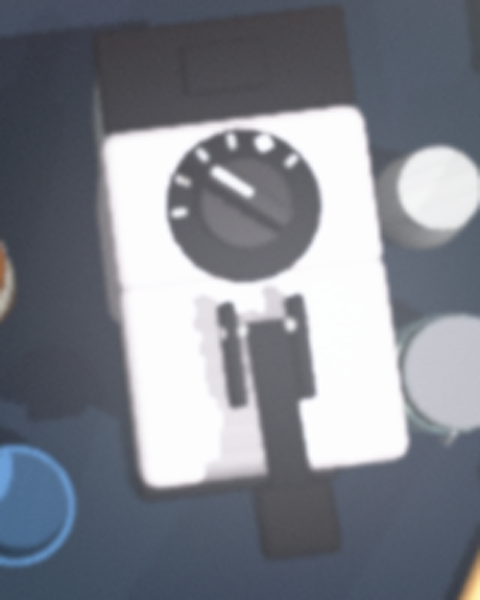

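The crop shows the dial's white pointer towards the upper left, the diamond at crop (264,143), and the paddle at crop (300,517). Next I'll fit the yaw, pointer and diamond.

```bash
cat > m.py <<'E'
from h import *
c=cam("top");im=c[0];g=cv2.cvtColor(im,cv2.COLOR_RGB2GRAY)
def blob(x0,y0,x1,y1,th,inv=False):
    s=g[y0:y1,x0:x1].astype(float); m=(s<th) if inv else (s>th); ys,xs=np.nonzero(m); return np.array([xs+x0,ys+y0],float).T
C=np.array([.63524,-.06506])
def cw(d): return np.degrees(np.arctan2(d[0],d[1]))
E
python3 - <<'E'
from m import *
D=blob(383,184,394,192,150).mean(0);T=blob(394,190,401,198,150).mean(0)
P=[[359.1,210.2],[360.3,199.9],[367,191.3],[376.9,186.6],D,T]
W=plane(c,P,.229)[:,:2]
A=np.c_[2*W,np.ones(6)];s=np.linalg.lstsq(A,(W**2).sum(1),rcond=None)[0];print("circle",s[:2],"hole",C)
for cc in(s[:2],C):
    print([(round(cw(w-cc)-np.degrees(v),1),round(np.linalg.norm(w-cc),4)) for w,v in zip(W,[0,.5,1,1.5,2,2.5])])
b=blob(369,194,386,207,130);Q=plane(c,b,.267)[:,:2];q=Q.mean(0)
d=np.linalg.svd(Q-q)[2][0];d*=np.sign(d[1]);print("pointer mean",q,"dir",cw(d),"from C",cw(q-C), (q-C))
pd=blob(385,301,414,330,62,True);k=cv2.minAreaRect(pd.astype(np.float32));print(k,plane(c,k[0],.28))
bx=cv2.boxPoints(k);print(bx,plane(c,bx,.28).round(4))
E
```

```text
circle [ 0.63546254 -0.06751394] hole [ 0.63524 -0.06506]
[(np.float64(-5.7), np.float64(0.0408)), (np.float64(-8.0), np.float64(0.0414)), (np.float64(-8.8), np.float64(0.0407)), (np.float64(-9.4), np.float64(0.0405)), (np.float64(-9.2), np.float64(0.0414)), (np.float64(-10.5), np.float64(0.0408))]
[(np.float64(-5.7), np.float64(0.0383)), (np.float64(-6.4), np.float64(0.0392)), (np.float64(-5.9), np.float64(0.0393)), (np.float64(-5.9), np.float64(0.0402)), (np.float64(-6.1), np.float64(0.0424)), (np.float64(-8.3), np.float64(0.0426))]
pointer mean [ 0.64278239 -0.05512155] dir 31.023365388651527 from C 37.19523377445355 [0.00754239 0.00993845]
((0.0, 0.0), (0.0, 0.0), 0.0) [[0.9822709  0.61368136 0.28      ]]
[[0. 0.]
 [0. 0.]
 [0. 0.]
 [0. 0.]] [[0.9823 0.6137 0.28  ]
 [0.9823 0.6137 0.28  ]
 [0.9823 0.6137 0.28  ]
 [0.9823 0.6137 0.28  ]]
```

Run:
```python
from m import *
D=blob(383,184,394,192,150).mean(0);T=blob(394,190,401,198,150).mean(0)
P=[[359.1,210.2],[360.3,199.9],[367,191.3],[376.9,186.6],D,T]
W=plane(c,P,.229)[:,:2]
v=np.array([0,.5,1,1.5,2,2.5]);M=np.c_[np.sin(v),np.cos(v)].astype(np.float32)
for k in (6,5):
    A,_=cv2.estimateAffinePartial2D(M[:k],W[:k].astype(np.float32),method=cv2.LMEDS);print(A, np.degrees(np.arctan2(A[1,0],A[0,0])), np.hypot(A[1,0],A[0,0]))
a=np.r_[[np.r_[m[0],-m[1],1,0] for m in M],[np.r_[m[1],m[0],0,1] for m in M]]
s,res,*_=np.linalg.lstsq(a,np.r_[W[:,0],W[:,1]],rcond=None);print("LS",s,np.degrees(np.arctan2(s[1],s[0])),res)
hsv=cv2.cvtColor(im,cv2.COLOR_RGB2HSV);print(hsv[312,395:405,1:],hsv[312,370:375,1:])
m=np.zeros_like(g);m[302:335,375:425]=(hsv[302:335,375:425,1]<70)
n,l,st,ce=cv2.connectedComponentsWithStats(m);i=1+np.argmax(st[1:,4]);print(st[i],ce[i])
k=cv2.minAreaRect(np.argwhere(l==i)[:,::-1].astype(np.float32));bx=cv2.boxPoints(k);print(k,plane(c,k[0],.282),plane(c,bx,.282).round(4))
```

```text
[[ 0.0396429  -0.00593305  0.63651302]
 [ 0.00593305  0.0396429  -0.06683275]] 8.511844906410099 0.040084422181031046
[[ 0.03958369 -0.00567122  0.63635499]
 [ 0.00567122  0.03958369 -0.06661575]] 8.15336938608392 0.03998789131177348
LS [ 0.0396429   0.00593304  0.63651301 -0.06683275] 8.51183225763421 [2.71179944e-06]
[[14 88]
 [14 88]
 [14 89]
 [14 88]
 [11 89]
 [12 87]
 [12 87]
 [12 87]
 [12 88]
 [12 88]] [[ 58 106]
 [ 57 107]
 [ 57 107]
 [ 58 106]
 [ 55 107]]
[ 375  302   50   33 1593] [399.88198368 317.47583176]
((399.5, 318.0), (32.0, 49.0), 90.0) [[ 0.44686069 -0.09197355  0.282     ]] [[ 0.4717 -0.0518  0.282 ]
 [ 0.4737 -0.1316  0.282 ]
 [ 0.4222 -0.1318  0.282 ]
 [ 0.4201 -0.0525  0.282 ]]
```

>>> {"api": "move_arm", "payload": {"steps": [[[0,0,-17,-6.3,40],[0,0,-17,-6.3,40],[0,0,-17,-6.3,40],[0,0,-17,-6.3,40],[0,0,-17,-6.3,40],[0,0,-17,-6.3,40],[0,0,-17,-6.3,40]]]}}

```text
time_s: 0.83
position: [0.1576, -0.5528, 0.3334]
eef_rot: [[0.495, 0.869, -0.0], [0.869, -0.495, 0.0], [0.0, -0.0, -1.0]]
wrist_force: [0.5, -0.2, 0.2]
gripper_width: 0.468
grip_force: 0.0
```

>>> {"api": "move_arm", "payload": {"steps": [[[33,8.6,0,0,40],[33,8.6,0,0,40],[33,8.6,0,0,40],[33,8.6,0,0,40],[33,8.6,0,0,40],[33,8.6,0,0,40],[33,8.6,0,0,40],[33,8.6,0,0,40],[33,8.6,0,0,40],[33,8.6,0,0,40]]]}}

```text
time_s: 1.67
position: [0.3979, -0.3087, 0.3328]
eef_rot: [[0.5, 0.866, 0.0], [0.866, -0.5, -0.0], [-0.0, 0.0, -1.0]]
wrist_force: [-0.3, -0.5, -0.0]
gripper_width: 0.47
grip_force: 0.0
```

>>> {"api": "move_arm", "payload": {"steps": [[[33,8.6,0,0,40],[33,8.6,0,0,40],[33,8.6,0,0,40],[33,8.6,0,0,40],[33,8.6,0,0,40],[33,8.6,0,0,40],[33,8.6,0,0,40],[33,8.6,0,0,40],[33,8.6,0,0,40],[0,0,0,0,40]]]}}

```text
time_s: 2.5
position: [0.616, -0.087, 0.331]
eef_rot: [[0.495, 0.869, 0.0], [0.869, -0.495, 0.003], [0.003, -0.001, -1.0]]
wrist_force: [-0.0, -0.6, -0.3]
gripper_width: 0.467
grip_force: 0.0
```

```bash
cat > go.py <<'E'
from h import *
import sys
s=sense();R=s["eef_rot"];print(s["time_s"],s["position"].round(4),"xcw",np.degrees(np.arctan2(R[0,0],R[1,0])).round(2),"z",R[:,2].round(3),s["joint_pos"].round(1),"F",s["wrist_force"].round(1),s["gripper_width"],s["grip_force"])
t=np.array([float(a) for a in sys.argv[1:4]]);print("need mm",(R.T@(t-s["position"])*1000).round(1))
E
python3 go.py .6365 -.0668 .252
python3 - <<'E'
from h import *
a=cam("scene")[0];b=cam("top")[0]
save("a1.png",np.hstack([cv2.resize(a[90:270,220:460],None,fx=1.6,fy=1.6),cv2.resize(b[140:320,300:460],None,fx=1.6,fy=1.6)]))
E
```

```text
2.5 [ 0.616 -0.087  0.331] xcw 29.69 z [ 0.     0.003 -1.   ] [-9.2 20.3 70.2  0.2 89.6 20.5] F [-0.  -0.6 -0.3] 0.46748711059183234 0.0
need mm [27.5  7.9 79.1]
```

View pics/a1.png

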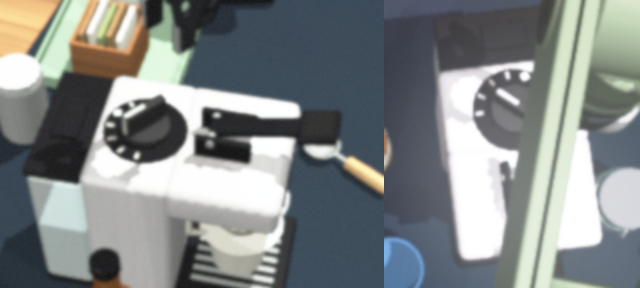

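The scene crop shows the gripper above and beyond the dial, clear of everything. The dial hasn't moved and its pointer is visible. Next I'll centre and lower.

>>> {"api": "move_arm", "payload": {"steps": [[[14,4,0,0,40],[13.5,4,0,0,40],[0,0,15,0,40],[0,0,15,0,40],[0,0,15,0,40],[0,0,12,0,40],[0,0,10,0,40],[0,0,6,0,40],[0,0,4,0,40],[0,0,0,0,40],[0,0,0,0,40]]]}}

```text
time_s: 3.52
position: [0.6335, -0.0718, 0.2562]
eef_rot: [[0.5, 0.866, 0.001], [0.866, -0.5, -0.0], [0.0, 0.001, -1.0]]
wrist_force: [0.3, 0.7, 0.1]
gripper_width: 0.469
grip_force: 0.0
```

```bash
python3 go.py .6365 -.0668 .252
python3 - <<'E'
from h import *
a=cam("scene")
p=proj(a,[[.6365,-.0668,.267],[.6365,-.0668,.240]]);print(p)
save("a2.png",cv2.resize(a[0][110:230,250:410],None,fx=4,fy=4,interpolation=cv2.INTER_CUBIC))
E
```

```text
3.5167 [ 0.6335 -0.0718  0.2562] xcw 29.99 z [ 0.001 -0.    -1.   ] [-7.5 22.9 76.6 -0.  80.5 22.5] F [0.3 0.7 0.1] 0.4685909263532763 0.0
need mm [5.8 0.1 4.2]
[[308.25428938 154.77656305]
 [308.77415393 165.65971099]]
```

View pics/a2.png

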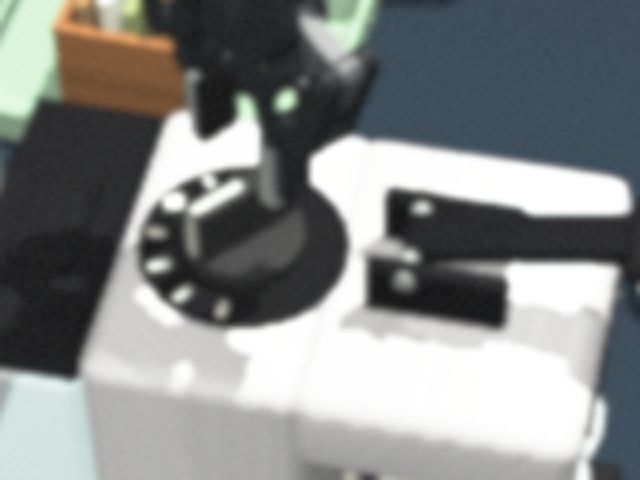

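The scene picture shows the fingers straddling the grip bar, the near one at crop (285,200) and the far one at (210,130). The bar centre is near (240,183), within 2–3 mm of my estimate. I'll shift along the bar and close.

>>> {"api": "move_arm", "payload": {"steps": [[[5,0,3,0,40],[0,0,0,0,20],[0,0,0,0,8],[0,0,0,0,0],[0,0,0,0,0],[0,0,0,0,0],[0,0,0,0,0],[0,0,0,0,0]]], "newtons": 25}}

```text
time_s: 4.23
position: [0.6357, -0.0674, 0.2528]
eef_rot: [[0.5, 0.866, 0.0], [0.866, -0.5, -0.0], [-0.0, 0.0, -1.0]]
wrist_force: [-0.4, -0.0, -0.7]
gripper_width: -0.002
grip_force: 0.0
```

```bash
python3 go.py .6355 -.0665 .252
```

```text
4.2333 [ 0.6357 -0.0674  0.2528] xcw 29.99 z [ 0. -0. -1.] [-7.1 23.1 76.7 -0.  80.2 22.9] F [-0.4 -0.  -0.7] -0.002312575018793308 0.0
need mm [ 0.7 -0.7  0.8]
```

The fingers shut on nothing, so I'll look again.

Run:
```python
from h import *
a=cam("scene");b=cam("top");s=sense();R=s["eef_rot"];p=s["position"]
print(proj(a,[p,p+.008*R[:,2],p-.06*R[:,2],[.64,0,.214]]),proj(b,[p]))
save("a3.png",np.hstack([cv2.resize(a[0][80:230,250:410],(512,480),interpolation=cv2.INTER_CUBIC),cv2.resize(b[0][140:300,340:430],(270,480),interpolation=cv2.INTER_CUBIC)]))
```

```text
[[309.09117893 160.44930039]
 [309.23980222 163.64625464]
 [307.90513242 134.9369038 ]
 [292.73718551 203.07285349]] [[383.54911481 206.02568706]]
```

View pics/a3.png

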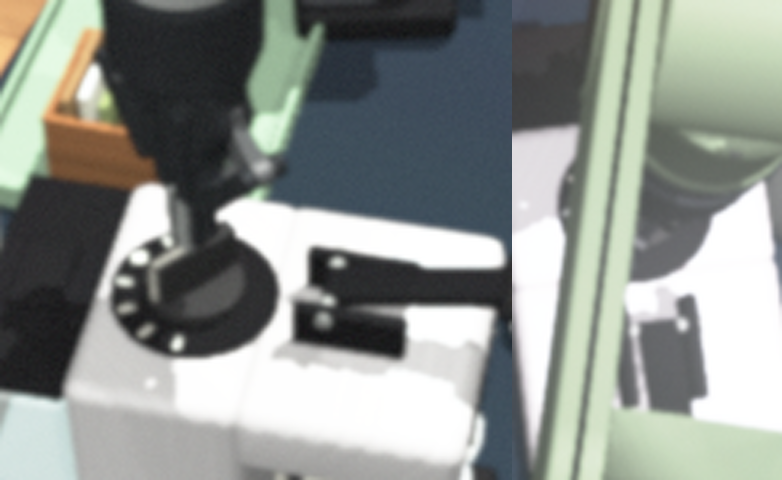

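a3 shows the closed fingers at about crop (195,245), meeting the bar's far top edge, and the bar itself still in place. I'll check by projecting points across the two views.

Run:
```python
from h import *
a=cam("scene");b=cam("top")
s0=cv2.imread("pics/scene0.png")[:,:,::-1];t0=cv2.imread("pics/top0.png")[:,:,::-1]
def tri(ps,pt):
    P=[K@np.c_[R,t] for _,K,R,t in(a,b)]
    X=cv2.triangulatePoints(P[0],P[1],np.array(ps,float).reshape(2,1),np.array(pt,float).reshape(2,1)).ravel();X=X[:3]/X[3]
    return X.round(4),(proj(a,X)-ps).round(1),(proj(b,X)-pt).round(1)
n=(.6335-.0173-.004,-.0718+.010+.002)
print("near tip z .248/.255/.275",proj(a,[[*n,.248],[*n,.255],[*n,.275]]).round(1))
g=cv2.cvtColor(np.ascontiguousarray(s0),cv2.COLOR_RGB2GRAY)
m=np.zeros_like(g);m[150:192,284:340]=g[150:192,284:340]>140
N,l,st,ce=cv2.connectedComponentsWithStats(m)
for i in range(1,N):
    if 3<st[i,4]<200: print(st[i],ce[i].round(1))
print("pred pointer in scene z .267",proj(a,[[.6428,-.0551,.267]]))
A=plane(b,[[388,187.5],[376.9,186.6],[367,191.3],[360.3,199.9],[359.1,210.2]],.229);print("pred marks scene",proj(a,A).round(1))
save("s0c.png",np.hstack([cv2.resize(np.ascontiguousarray(s0[140:200,275:345]),(560,480),interpolation=cv2.INTER_CUBIC),cv2.resize(a[0][140:200,275:305],(240,480),interpolation=cv2.INTER_CUBIC)]))
```

```text
near tip z .248/.255/.275 [[320.4 169.1]
 [320.3 166.3]
 [320.2 158.1]]
[293 182   5   4  13] [295.  183.2]
[304 185   3   5  13] [305. 187.]
pred pointer in scene z .267 [[302.1535547  158.64230071]]
pred marks scene [[291.8 159.9]
 [286.7 167.7]
 [287.5 176.2]
 [293.3 183.6]
 [303.  187.3]]
```

View pics/s0c.png

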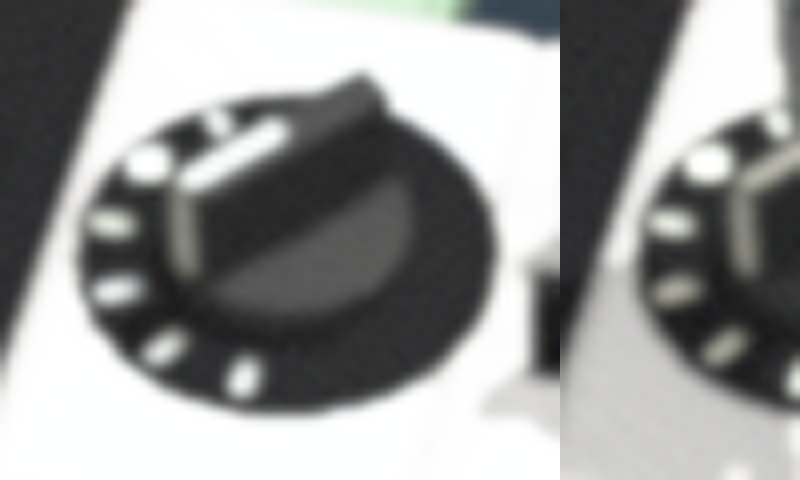

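In the left crop (first picture) the marks and pointer lie within about 2 px of prediction, so the dial's position and height are right. I don't know where the fingertips really are, so I'll lift the shut fingers and check them against the projection.

>>> {"api": "move_arm", "payload": {"steps": [[[0,0,-15,0,0],[0,0,-15,0,0],[0,0,-15,0,0],[0,0,0,0,0],[0,0,0,0,0]]]}}

```text
time_s: 4.85
position: [0.636, -0.0674, 0.2983]
eef_rot: [[0.5, 0.866, 0.002], [0.866, -0.5, -0.0], [0.001, 0.002, -1.0]]
wrist_force: [-0.0, -0.2, -1.0]
gripper_width: 0.003
grip_force: 0.0
```

```bash
python3 go.py .6355 -.0665 .252
python3 - <<'E'
from h import *
a=cam("scene");s=sense();R=s["eef_rot"];p=s["position"]
q=proj(a,[p+.008*R[:,2],p-.011*R[:,2],p-.065*R[:,2]]);print(q)
im=cv2.resize(a[0][70:210,240:400],None,fx=4,fy=4,interpolation=cv2.INTER_CUBIC)
im=np.clip(im.astype(float)*1.0,0,255);im=(255*(im/255)**.5).astype(np.uint8)
for u,v in q: cv2.circle(im,(int((u-240)*4+2),int((v-70)*4+2)),5,(255,0,0),1)
save("a4.png",im)
E
```

```text
4.85 [ 0.636  -0.0674  0.2983] xcw 29.98 z [ 0.002 -0.    -1.   ] [-7.1 22.3 71.6 -0.  86.  22.9] F [-0.  -0.2 -1. ] 0.0028368070543909056 0.0
need mm [ 0.5 -1.  46.3]
[[308.49396773 145.38394217]
 [308.10233162 137.06838692]
 [306.90903174 111.73121597]]
```

View pics/a4.png

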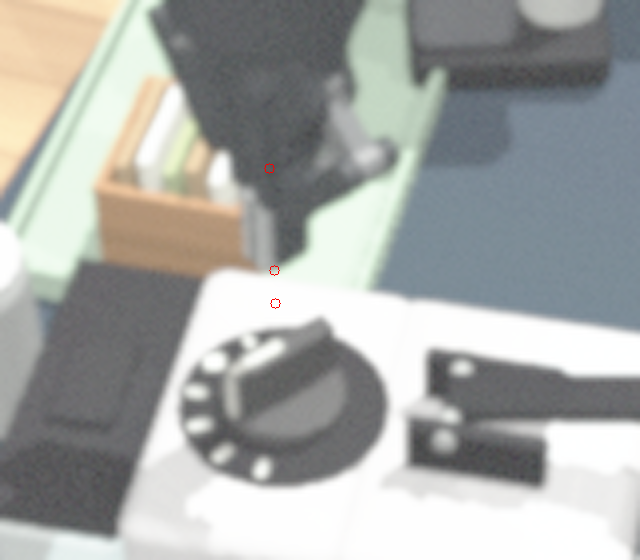

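In a4 the shut fingertips end near (275,262), not at the predicted (275,303). The tips are about 22 mm higher than the stated offset implies, which explains why the fingers closed above the bar. I'll reopen and lower further, watching the force.

>>> {"api": "move_arm", "payload": {"steps": [[[0,0,0,0,40],[0,0,0,0,40],[0,0,0,0,40],[0,0,15,0,40],[0,0,15,0,40],[0,0,15,0,40],[0,0,4,0,40],[0,0,3,0,40],[0,0,0,0,40]]]}}

```text
time_s: 5.65
position: [0.6357, -0.0674, 0.2453]
eef_rot: [[0.5, 0.866, -0.001], [0.866, -0.5, -0.0], [-0.0, -0.001, -1.0]]
wrist_force: [0.0, 0.1, 0.2]
gripper_width: 0.465
grip_force: 0.0
```

>>> {"api": "move_arm", "payload": {"steps": [[[0,0,3,0,40],[0,0,3,0,40],[0,0,2,0,40],[0,0,0,0,40],[0,0,0,0,40]]]}}

```text
time_s: 6.07
position: [0.6357, -0.0674, 0.2378]
eef_rot: [[0.5, 0.866, 0.0], [0.866, -0.5, -0.0], [-0.0, 0.0, -1.0]]
wrist_force: [0.9, 0.2, 0.6]
gripper_width: 0.464
grip_force: 0.0
```

>>> {"api": "move_arm", "payload": {"steps": [[[0,0,0,0,20],[0,0,0,0,8],[0,0,0,0,4],[0,0,0,0,4],[0,0,0,0,4],[0,0,0,0,4]]], "newtons": 25}}

```text
time_s: 6.57
position: [0.635, -0.0671, 0.238]
eef_rot: [[0.5, 0.866, -0.001], [0.866, -0.5, 0.0], [-0.0, -0.001, -1.0]]
wrist_force: [-4.9, 2.2, 3.8]
gripper_width: 0.13
grip_force: 28.8
```

Now gripped at 11 mm wide. I'll turn it clockwise.

>>> {"api": "move_arm", "payload": {"steps": [[[0,-1,0,4,4],[0,0,0,6.5,4],[0,0,0,6.5,4],[0,0,0,6.5,4],[0,0,0,6.5,4],[0,0,0,6.5,4],[0,0,0,6.5,4],[0,0,0,6.5,4],[0,0,0,6.5,4],[0,0,0,6.5,4],[0,0,0,6.5,4],[0,0,0,0,4]]]}}

```text
time_s: 7.57
position: [0.6346, -0.0664, 0.2381]
eef_rot: [[0.987, -0.158, -0.0], [-0.158, -0.987, 0.001], [-0.0, -0.001, -1.0]]
wrist_force: [-4.5, 2.3, 4.8]
gripper_width: 0.129
grip_force: 28.8
```

>>> {"api": "move_arm", "payload": {"steps": [[[0,0,0,5,4],[0,0,0,2.5,4],[0,0,0,0,4],[0,0,0,0,4],[0,0,0,0,4]]]}}

```text
time_s: 7.98
position: [0.6346, -0.0663, 0.2381]
eef_rot: [[0.96, -0.281, -0.0], [-0.281, -0.96, 0.001], [-0.001, -0.001, -1.0]]
wrist_force: [-4.0, 3.3, 5.3]
gripper_width: 0.131
grip_force: 28.8
```

```bash
python3 go.py .634 -.0665 .238
```

```text
7.9833 [ 0.6346 -0.0663  0.2381] xcw 106.29 z [-0.     0.001 -1.   ] [-7.  23.4 78.4  0.1 78.3 99.3] F [-4.   3.3  5.3] 0.13084316339677265 28.796746730804443
need mm [-0.5  0.4  0.1]
```

>>> {"api": "move_arm", "payload": {"steps": [[[0,0,0,0,40],[0,0,0,0,40],[0,0,0,0,40],[0,0,0,0,40],[0,0,-15,0,40],[0,0,-20,0,40],[0,0,-20,0,40],[0,0,-20,0,40],[0,0,-15,0,40],[0,0,0,0,40]]]}}

```text
time_s: 8.82
position: [0.6365, -0.0673, 0.3314]
eef_rot: [[0.959, -0.283, 0.008], [-0.283, -0.959, -0.001], [0.008, -0.001, -1.0]]
wrist_force: [0.2, 0.9, 0.0]
gripper_width: 0.465
grip_force: 0.0
```

>>> {"api": "move_arm", "payload": {"steps": [[[-14.6,33.9,0,0,0],[-14.6,33.9,0,0,0],[-14.6,33.9,0,0,0],[-14.6,33.9,0,0,0],[-14.6,33.9,0,0,0],[-14.6,33.9,0,0,0],[-14.6,33.9,0,0,0],[-14.6,33.9,0,0,0],[-14.6,33.9,0,0,0],[-14.6,33.9,0,0,0],[0,0,0,0,0]]]}}

```text
time_s: 9.73
position: [0.3945, -0.3548, 0.3265]
eef_rot: [[0.957, -0.289, -0.003], [-0.289, -0.957, -0.002], [-0.003, 0.003, -1.0]]
wrist_force: [0.1, 0.2, 0.4]
gripper_width: -0.0
grip_force: 0.0
```

```bash
python3 go.py .457 -.093 .33
python3 - <<'E'
from m import *
hsv=cv2.cvtColor(im,cv2.COLOR_RGB2HSV)
m=np.zeros_like(g);m[300:335,380:425]=(hsv[300:335,380:425,1]<35)&(g[300:335,380:425]<120)
n,l,st,ce=cv2.connectedComponentsWithStats(m);i=1+np.argmax(st[1:,4])
k=cv2.minAreaRect(np.argwhere(l==i)[:,::-1].astype(np.float32));bx=cv2.boxPoints(k);print(st[i],k,plane(c,bx,.285).round(4),plane(c,bx,.285).mean(0))
a=cam("scene")
save("a5.png",np.hstack([cv2.resize(a[0][140:200,275:335],(480,480),interpolation=cv2.INTER_CUBIC),cv2.resize(im[178:213,361:396],(320,320),interpolation=cv2.INTER_CUBIC)] if 0 else [cv2.resize(a[0][140:200,275:325],(400,480),interpolation=cv2.INTER_CUBIC),cv2.resize(im[178:238,356:406],(400,480),interpolation=cv2.INTER_CUBIC)]))
E
```

```text
9.7333 [ 0.3945 -0.3548  0.3265] xcw 106.83 z [-0.003 -0.002 -1.   ] [-43.1  11.4  83.1  -0.2  85.5  63.8] F [0.1 0.2 0.4] -8.258500646952821e-05 0.0
need mm [ -16.  -268.6   -4.3]
[380 300  33  26 642] ((396.2377624511719, 311.6147766113281), (26.07429313659668, 30.6010799407959), 84.80557250976562) [[ 0.4752 -0.0593  0.285 ]
 [ 0.4809 -0.1087  0.285 ]
 [ 0.4393 -0.1128  0.285 ]
 [ 0.4336 -0.0636  0.285 ]] [ 0.45726192 -0.0860936   0.285     ]
```

View pics/a5.png

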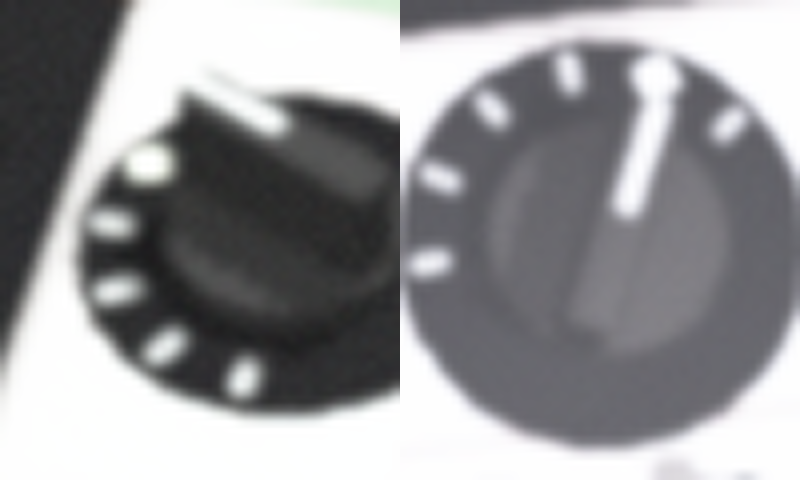

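Run:
```python
from m import *
for th in(140,170):
    rows=[]
    for y in range(191,204):
        r=g[y,378:394].astype(float);w=np.clip(r-th,0,None)
        if w.sum()>0: rows.append([378+(w*np.arange(16)).sum()/w.sum(),y])
    Q=plane(c,rows,.267)[:,:2];p=np.polyfit(Q[:,0],Q[:,1],1);r=np.array(rows);print(len(rows),r.round(1).tolist(),"cw",90-np.degrees(np.arctan(p[0])),Q[0],Q[-1])
```

```text
13 [[387.6, 191.0], [387.4, 192.0], [387.1, 193.0], [386.9, 194.0], [386.5, 195.0], [386.2, 196.0], [385.9, 197.0], [385.5, 198.0], [385.2, 199.0], [384.9, 200.0], [384.6, 201.0], [384.3, 202.0], [384.1, 203.0]] cw 105.91597843345197 [ 0.65923909 -0.07225946] [ 0.63843056 -0.06654692]
13 [[387.6, 191.0], [387.4, 192.0], [387.1, 193.0], [386.8, 194.0], [386.5, 195.0], [386.3, 196.0], [385.8, 197.0], [385.5, 198.0], [385.3, 199.0], [384.9, 200.0], [384.6, 201.0], [384.4, 202.0], [384.2, 203.0]] cw 105.93067637268581 [ 0.65923839 -0.07222754] [ 0.63843213 -0.06661787]
```

The pointer stands at 105.9° (world) against 106.2° for the diamond, so the dial is set. Both views in a5 agree, with the top-view pointer line running into the diamond at (656,76). Next I'll go above the paddle.

>>> {"api": "move_arm", "payload": {"steps": [[[0,0,0,-6.3,0],[0,0,0,-6.3,0],[0,0,0,-6.3,0],[0,0,0,-6.3,0]]]}}

```text
time_s: 10.22
position: [0.3998, -0.3492, 0.3272]
eef_rot: [[0.987, 0.16, -0.0], [0.16, -0.987, 0.001], [-0.0, -0.001, -1.0]]
wrist_force: [0.7, -0.4, 0.5]
gripper_width: 0.0
grip_force: 0.0
```

>>> {"api": "move_arm", "payload": {"steps": [[[9.6,-25.1,0,0,0],[9.6,-25.1,0,0,0],[9.6,-25.1,0,0,0],[9.6,-25.1,0,0,0],[9.6,-25.1,0,0,0],[9.6,-25.1,0,0,0],[9.6,-25.1,0,0,0],[9.6,-25.1,0,0,0],[9.6,-25.1,0,0,0],[9.6,-25.1,0,0,0],[0,0,0,0,0],[0,0,0,0,0]]]}}

```text
time_s: 11.22
position: [0.4559, -0.0857, 0.3274]
eef_rot: [[0.988, 0.157, -0.0], [0.157, -0.988, -0.0], [-0.0, 0.0, -1.0]]
wrist_force: [-0.5, -1.9, -0.7]
gripper_width: 0.001
grip_force: 0.0
```

```bash
python3 go.py .453 -.0925 .275
```

```text
11.2167 [ 0.4559 -0.0857  0.3274] xcw 80.99 z [-0. -0. -1.] [-12.1   5.   90.7  -0.   84.3  68.9] F [-0.5 -1.9 -0.7] 0.0005506127932423532 0.0
need mm [-3.9  6.2 52.4]
```

>>> {"api": "move_arm", "payload": {"steps": [[[-2,3,0,0,0],[-2,3,8,0,0],[0,0,12,0,0],[0,0,12,0,0],[0,0,5,0,0],[0,0,0,0,0],[0,0,0,0,0]]]}}

```text
time_s: 11.8
position: [0.4523, -0.0951, 0.2906]
eef_rot: [[0.989, 0.15, -0.0], [0.15, -0.989, -0.0], [-0.0, 0.0, -1.0]]
wrist_force: [-0.7, -0.2, 0.6]
gripper_width: 0.002
grip_force: 0.0
```

>>> {"api": "move_arm", "payload": {"steps": [[[0,0,5,0,0],[0,0,5,0,0],[0,0,0,0,0],[0,0,0,0,0],[0,0,0,0,0]]]}}

```text
time_s: 12.22
position: [0.4526, -0.0944, 0.2809]
eef_rot: [[0.988, 0.152, 0.0], [0.152, -0.988, -0.0], [0.0, 0.0, -1.0]]
wrist_force: [0.2, -0.4, -0.7]
gripper_width: -0.0
grip_force: 0.0
```

>>> {"api": "move_arm", "payload": {"steps": [[[0,0,3,0,0],[0,0,3,0,0],[0,0,2,0,0],[0,0,0,0,0],[0,0,0,0,0]]]}}

```text
time_s: 12.63
position: [0.4524, -0.0944, 0.2725]
eef_rot: [[0.988, 0.152, -0.0], [0.152, -0.988, 0.0], [-0.0, -0.0, -1.0]]
wrist_force: [-1.8, 0.0, -0.4]
gripper_width: 0.002
grip_force: 0.0
```

```bash
cat > f.py <<'E'
from h import *
F=[];
for i in range(5):
    get_image("scene");F.append(sense()["wrist_force"])
s=sense();print(s["time_s"],s["position"].round(4),np.mean(F,0).round(2),np.std(F,0).round(2))
E
python3 f.py
```

```text
12.8833 [ 0.4526 -0.0944  0.2728] [-0.17  0.03 -0.4 ] [0.57 0.59 0.75]
```

>>> {"api": "move_arm", "payload": {"steps": [[[0,0,3,0,0],[0,0,0,0,0],[0,0,0,0,0]]]}}

```text
time_s: 13.13
position: [0.4523, -0.0944, 0.2695]
eef_rot: [[0.988, 0.152, -0.0], [0.152, -0.988, 0.0], [-0.0, -0.0, -1.0]]
wrist_force: [0.6, 0.1, -0.3]
gripper_width: 0.004
grip_force: 0.0
```

>>> {"api": "move_arm", "payload": {"steps": [[[0,0,2,0,0],[0,0,0,0,0],[0,0,0,0,0]]]}}

```text
time_s: 13.38
position: [0.4524, -0.0944, 0.2676]
eef_rot: [[0.988, 0.152, -0.0], [0.152, -0.988, 0.0], [-0.0, -0.0, -1.0]]
wrist_force: [-0.4, 0.3, -0.1]
gripper_width: -0.001
grip_force: 0.0
```

>>> {"api": "move_arm", "payload": {"steps": [[[0,0,2,0,0],[0,0,0,0,0],[0,0,0,0,0]]]}}

```text
time_s: 13.63
position: [0.4525, -0.0945, 0.2662]
eef_rot: [[0.988, 0.152, 0.001], [0.152, -0.988, -0.0], [0.0, 0.0, -1.0]]
wrist_force: [-1.5, -0.2, 4.3]
gripper_width: 0.002
grip_force: 1.8
```

>>> {"api": "move_arm", "payload": {"steps": [[[0,0,2,0,0],[0,0,0,0,0],[0,0,0,0,0]]]}}

```text
time_s: 13.88
position: [0.4524, -0.0945, 0.2638]
eef_rot: [[0.988, 0.152, -0.0], [0.152, -0.988, -0.0], [-0.0, 0.0, -1.0]]
wrist_force: [-1.8, -0.6, 4.7]
gripper_width: -0.002
grip_force: 2.0
```

Contact came at a TCP height of about 0.267, so level should be at about 0.241. Pressing there in small steps.

>>> {"api": "move_arm", "payload": {"steps": [[[0,0,3,0,0],[0,0,3,0,0],[0,0,3,0,0],[0,0,3,0,0],[0,0,3,0,0],[0,0,2,0,0],[0,0,2,0,0],[0,0,1,0,0],[0,0,0,0,0],[0,0,0,0,0],[0,0,0,0,0]]]}}

```text
time_s: 14.8
position: [0.4514, -0.0946, 0.2438]
eef_rot: [[0.988, 0.152, -0.002], [0.152, -0.988, -0.001], [-0.002, 0.0, -1.0]]
wrist_force: [-5.1, -0.9, 6.3]
gripper_width: 0.003
grip_force: 3.1
```

```bash
python3 f.py
python3 - <<'E'
from h import *
a=cam("scene");im=a[0][140:205,330:440]
s0=cv2.imread("pics/scene0.png")[140:205,330:440,::-1]
o=np.vstack([cv2.resize(np.ascontiguousarray(x),None,fx=4.5,fy=4.5,interpolation=cv2.INTER_CUBIC) for x in(s0,im)])
# predicted paddle top corners at level and at rest (arm frame)
X=np.array([.9895,.144]);Y=np.array([-.144,.9895]);O=np.array([.6345,-.0665])-.045*X
for row,(zc,xc,t) in enumerate([(.282,-.136,.22),(.258,-.140,0)]):
  for sx in(-1,1):
    for sy in(-1,1):
      w=O+X*(xc+sx*.021*np.cos(t))+Y*sy*.022
      u,v=proj(a,[[*w,zc-sx*.021*np.sin(t)]])[0]
      cv2.circle(o,(int((u-330)*4.5),int((v-140)*4.5)+row*int(65*4.5)),4,(255,0,0),1)
save("a6.png",(255*(o/255.)**.6).astype(np.uint8))
E
```

```text
15.05 [ 0.4514 -0.0946  0.2439] [-4.49 -0.54  6.34] [0.22 0.4  0.46]
```

View pics/a6.png

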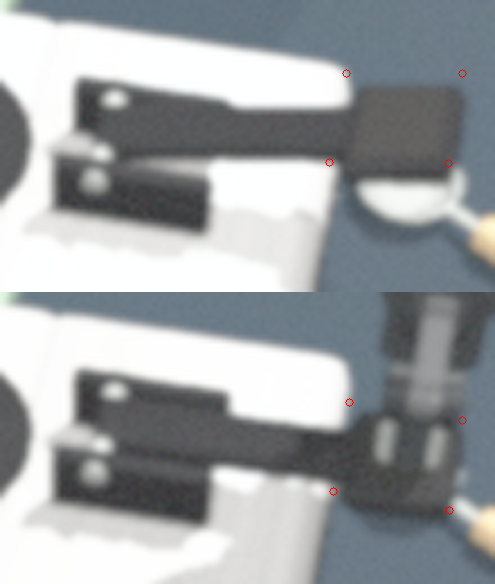

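a6 shows the lever nearly level: the paddle's lower edge has dropped about 42 crop px, against about 46 expected. The force is 6.3 N, against 7 N at level. Both say slightly short, so I'll go about 2.3 mm further and hold.

>>> {"api": "move_arm", "payload": {"steps": [[[0,0,1.2,0,0],[0,0,1.1,0,0],[0,0,0,0,0],[0,0,0,0,0]]]}}

```text
time_s: 15.43
position: [0.4513, -0.0946, 0.2415]
eef_rot: [[0.988, 0.152, -0.002], [0.152, -0.988, -0.001], [-0.003, 0.0, -1.0]]
wrist_force: [-4.6, -0.0, 7.4]
gripper_width: -0.001
grip_force: 3.3
```

Run:
```python
from h import *
F=[]
for i in range(12):
    get_image("scene");F.append(sense()["wrist_force"])
s=sense();print(s["time_s"],s["position"].round(4),np.mean(F,0).round(2))
# shift of the arm/paddle lower near edge, rest -> now, columns on the paddle (lateral lower edge = last dark row)
a=cam("scene");s0=np.ascontiguousarray(cv2.imread("pics/scene0.png")[:,:,::-1])
for nm,im in(("rest",s0),("now",a[0])):
    g=cv2.cvtColor(im,cv2.COLOR_RGB2GRAY).astype(float)
    # lever arm's lower edge against the white deck: subpixel crossing of 120 going down
    r=[]
    for u in(384,388,392,396,400):
        col=g[155:185,u]; k=[i for i in range(29) if col[i]<120<=col[i+1]]
        r.append([round(155+i+(120-col[i])/(col[i+1]-col[i]),1) for i in k])
    print(nm,r)
X=np.array([.9895,.144]);Y=np.array([-.144,.9895]);O=np.array([.6345,-.0665])-.030*X-.045*X
for t in(0,.18,.2,.22,.24,.26):  # near lower arm edge, 12 mm aside, ~5 mm under the axis
    e=.22-t;P=[]
    for L in(.05,.07):
        w=O+X*(-L*np.cos(e)-.005*np.sin(e))+Y*.012;P.append([*w,.252+L*np.sin(e)-.005*np.cos(e)])
    q=proj(a,P);p=np.polyfit(q[:,0],q[:,1],1);print(t,np.polyval(p,[384,388,392,396,400]).round(1))
```

```text
16.0333 [ 0.4513 -0.0946  0.2416] [-4.27 -0.95  6.77]
rest [[np.float64(174.8)], [np.float64(174.8)], [np.float64(174.8)], [np.float64(174.8)], [np.float64(175.2)]]
now [[np.float64(179.2)], [np.float64(180.6)], [np.float64(181.4)], [np.float64(181.9)], [np.float64(182.5)]]
0 [176.  176.  176.  176.1 176.1]
0.18 [179.9 180.5 181.  181.6 182.1]
0.2 [180.4 181.  181.6 182.2 182.8]
0.22 [180.8 181.5 182.1 182.8 183.4]
0.24 [181.3 182.  182.7 183.4 184.1]
0.26 [181.7 182.5 183.2 184.  184.7]
```

The lever's edge slope and drop both match 0.22 rad, and the force is 6.8 N. Holding for over 3 s.

>>> {"api": "move_arm", "payload": {"steps": [[[0,0,0,0,0],[0,0,0,0,0],[0,0,0,0,0],[0,0,0,0,0],[0,0,0,0,0],[0,0,0,0,0],[0,0,0,0,0],[0,0,0,0,0],[0,0,0,0,0],[0,0,0,0,0],[0,0,0,0,0],[0,0,0,0,0]]]}}

```text
time_s: 17.08
position: [0.4513, -0.0946, 0.2416]
eef_rot: [[0.988, 0.152, -0.002], [0.152, -0.988, -0.001], [-0.002, 0.0, -1.0]]
wrist_force: [-5.3, -1.3, 6.4]
gripper_width: -0.003
grip_force: 3.3
```

>>> {"api": "move_arm", "payload": {"steps": [[[0,0,0,0,0],[0,0,0,0,0],[0,0,0,0,0],[0,0,0,0,0],[0,0,0,0,0],[0,0,0,0,0],[0,0,0,0,0],[0,0,0,0,0],[0,0,0,0,0],[0,0,0,0,0],[0,0,0,0,0],[0,0,0,0,0]]]}}

```text
time_s: 18.08
position: [0.4513, -0.0946, 0.2416]
eef_rot: [[0.988, 0.152, -0.002], [0.152, -0.988, -0.001], [-0.002, 0.0, -1.0]]
wrist_force: [-4.5, -0.7, 7.3]
gripper_width: -0.004
grip_force: 3.3
```

>>> {"api": "move_arm", "payload": {"steps": [[[0,0,0,0,0],[0,0,0,0,0],[0,0,0,0,0],[0,0,0,0,0],[0,0,0,0,0],[0,0,0,0,0],[0,0,0,0,0],[0,0,0,0,0],[0,0,0,0,0],[0,0,0,0,0],[0,0,0,0,0],[0,0,0,0,0]]]}}

```text
time_s: 19.08
position: [0.4513, -0.0946, 0.2416]
eef_rot: [[0.988, 0.152, -0.002], [0.152, -0.988, -0.001], [-0.002, 0.0, -1.0]]
wrist_force: [-4.7, -1.2, 5.9]
gripper_width: -0.001
grip_force: 3.3
```

>>> {"api": "move_arm", "payload": {"steps": [[[0,0,0,0,0],[0,0,0,0,0],[0,0,0,0,0],[0,0,0,0,0],[0,0,0,0,0],[0,0,0,0,0],[0,0,0,0,0],[0,0,0,0,0],[0,0,0,0,0],[0,0,0,0,0],[0,0,0,0,0],[0,0,0,0,0]]]}}

```text
time_s: 20.08
position: [0.4513, -0.0946, 0.2416]
eef_rot: [[0.988, 0.152, -0.002], [0.152, -0.988, -0.001], [-0.002, 0.0, -1.0]]
wrist_force: [-5.8, -0.4, 7.0]
gripper_width: 0.003
grip_force: 3.3
```

```bash
python3 -c "
from cell import *
print(hand_in())"
```

```text
the job is handed in; nothing more can be done
None
```

I set the dial within about 0.3° of the diamond by camera and let go, then pressed the lever to about level (0.22 rad, roughly 7 N), held it there over 4 s, and handed in at about 20 s with it still held; no verdict came back.

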